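# Shim the rocking cookie iron

### The job

The cookie iron that stands by itself on the bench rocks, because one of its legs has lost its rubber pad. Gripping and lifting nothing, push the wooden wedge along the bench, thin end first, under that short leg until the wedge is snug against the leg and bears it, with the iron still level and in its place. Then press down firmly for about a second with the fingertips on the corner of the iron's base above that leg, to check that it no longer rocks, and back away; leave the wedge in and the other things where they are.

Things in the scene. Friction and masses are not known exactly. Their poses are not given: they have to be found in the camera images.
- iron: loose cookie iron, about 2.4 kg: dark square base 220 x 220 mm (underside 35, top 65 mm above the bench), closed round lid 172 mm across in its middle (top 101 mm), hinge block at the +x edge (top 105 mm), handle out to 210 mm at -y. Origin on the bench under its centre. Legs at x, y = +-90 mm; three have pads, the one at (-90, +90) has none. It stands level but rocks if that corner is pressed
- wedge: loose plain wooden wedge, 90 g, 120 long, 48 wide (mm). Origin at the middle of its flat underside; x points to the thin end (1.5 mm thick, x = +60); square thick end 25.5 mm high at x = -60; the top is one slope of 1 in 5. Starts beside the iron, thin end 20 to 60 mm short of the short leg, pointing roughly at it. Slides with about 1 N; once it bears the leg the resistance grows fast
- short_leg (a point): centre of the underside of the short leg, a bare upright steel rod 18 mm in diameter, at (-90, +90, 10) mm of the iron: it hangs 10 mm clear of the bench. The wedge just touches it when the leg's axis is about 34 mm behind the thin end (x = +26 mm of the wedge); each 5 mm farther lifts the corner 1 mm
- press_corner (a point): point on the flat top of the iron's base straight above the short leg, at (-90, +90, 65) mm of the iron; 20 mm in from both edges of the base and some 40 mm from the lid
- slat: flat wooden slat 120 x 30 x 10 mm, not tapered, lying near the front (-x) edge of the iron; not needed, leave it. Origin under its centre
- jar: amber glass jar, 60 mm across, 90 mm tall, standing at the iron's +y side; leave it. Origin under its centre
- bowl: ceramic bowl 120 mm across, 50 mm tall; leave it. Origin under its centre
- spatula: spatula lying on the bench; leave it. Origin at the middle, underneath
- jug: steel mug-shaped jug 100 mm across, 120 mm tall; leave it. Origin under its centre
- brush: brush lying on the bench; leave it. Origin at the middle, underneath
Things that resemble listed ones, but are neither listed nor needed, are in the scene too. What is shaped like the wedge but orange or purple is not meant.

How it is judged (in metres and radians):
On the way, in this order (a step that is already met when the one before it is completed fails the run):
1. the wedge, pushed under the short leg thin end first, bears it and the iron is level (x of short_leg in the frame of wedge between 0.012 and 0.032 m and y of short_leg in the frame of wedge between -0.024 and 0.024 m and contact force between wedge and iron above 0.2 N and angle between iron's own z axis and vertical below 0.012 rad), for 0.2 s.
2. the fingers press with 3 N or more on the corner above the short leg, and the iron stays level (contact force between the fingers and iron above 3 N and horizontal distance between the grasp point and press_corner below 0.05 m and angle between iron's own z axis and vertical below 0.012 rad and x of short_leg in the frame of wedge between 0.012 and 0.032 m and y of short_leg in the frame of wedge between -0.024 and 0.024 m), for 0.3 s.
At the end, for the whole second after the job is handed in: The wedge lies on the bench with the short leg resting on its slope (leg axis 12 to 32 mm ahead of the wedge's origin and within 24 mm of its centre line, contact force over 0.2 N); the iron is level within 0.012 rad, within 30 mm of where it stood; both at rest (all of step 1 and distance of iron from where it was at the start of the episode below 0.03 m and height (world z) of wedge below 0.006 m and linear speed of each of iron, wedge below 0.01 m/s); the robot touches nothing.
It fails at once if the wedge is lifted or tipped (height (world z) of wedge above 0.015 m or angle between wedge's own z axis and vertical above 0.25 rad).
It fails at once if the iron is lifted, badly tipped or shoved away (height (world z) of iron above 0.015 m or angle between iron's own z axis and vertical above 0.08 rad or distance of iron from where it was at the start of the episode above 0.04 m).
It fails at once if another thing is moved by more than 30 mm (distance of any of slat, jar, bowl, spatula, jug, brush from where it was at the start of the episode above 0.03 m).
It also fails if it takes over 54 s, if anything falls off the work surface, if the arm or the gripper's body presses on something with over 40 N, if the wrist force passes 120 N, or if a joint passes its speed limit or range.

### The arm

A 7-joint arm with a two-finger parallel gripper is mounted at the origin on the work surface. World frame = base frame: x ahead of the robot, y to its left, z up, the work surface at z = 0. Lengths are in mm, angles in rad, forces in N, time in s.
With the tool pointing down it reaches from about 400 to 900 mm from the base axis. Payload 5.6 kg.
Tool frame: the origin (TCP) lies midway between the tips of the shut fingers; the grasp point (between the pads) lies 19 mm behind it; x points along the fingers, y is the direction in which the jaws open and shut, and the axes are right-handed (so a half turn about x gives the same grasp; the last joint's range is limited). The gripper opens to 92 mm and grips with 3 to 60 N. Pads are 20 mm wide; open, the fingers measure 128 mm over their backs; the gripper's body (75 mm by 189 mm) begins 69 mm behind the grasp point.
Start: joints at [-1.356, 0.468, -0.012, 1.603, 0.006, 1.071, -0.056], TCP at [165.762, 628.516, 214.592] pointing down, gripper open.
Joint ranges: [-2.53, 2.53], [-0.31, 2.02], [-1.57, 1.55], [0.28, 2.44], [-1.29, 4.43], [0.15, 1.84], [-2.92, 2.92]. Speed limits (rad/s): [2.57, 2.57, 3.14, 3.14, 3.14, 3.14, 3.14].

### API

Orientations are given as a rotation vector (axis times angle).
In Python, from cell import robot, grip, kin, viewer gives the robot as it stands. Calls block until the motion is done:
- robot.movep(position, orientation): joint-space move of the TCP to a pose.
- robot.servo_line(position, feed=150, rotation=None): straight line of the TCP; rotation=None keeps the orientation; feed is the mean speed in mm/s.
- robot.goto_joints(angles): joint-space move.
- grip(opening, newtons=None): opening from 0.0 (shut) to 1.0 (fully open); newtons is the grip in N (None keeps the last); returns when the fingers have stopped.
- robot.hold(seconds).
- kin.ik(position, orientation): joint angles nearest the present ones, or None.
- robot.observe(): the state.
- viewer.read_camera(name): name is "scene" or "top" or "wrist"; returns the picture (480x640x3 uint8, red, green, blue); there is no depth.
- viewer.camera_info(name): a dict with "camera_matrix" (3x3 intrinsics, pixels), "R" (3x3) and "t" (3): a world point X has camera coordinates R X + t. Camera axes: x right, y down, z forward; pixel columns grow to the right and rows downward; lengths in mm; the calibration is good to about 2 mm. A picture is of the moment at which its call begins: read the wrist's pose just before it. camera_info takes no time and is no camera call; for the wrist camera it gives the pose at the moment of the call.
A pose or a line that the arm cannot do raises robot.IKError and nothing moves.
- robot.job_done(): hands the job in, once; it reports no verdict.
Trained networks look in the newest picture that a camera, given by its name, has taken for a name from the list of things; names that differ only in an ending like _2 or _b are one class to them, and where a whole thing is asked for, a point or a joint stands for the part that bears it (a point fixed in the world has none). Each returns a list of dicts, best first, with "confidence" (0 to 1); they miss things now and then, are a little off and sometimes report something else, mostly with a low value. They report only what shows in the picture. A call takes as long as a camera call. They do not tell look-alikes from the thing itself.
- viewer.silhouettes(name, camera): "mask" (480x640 bool, what is visible of it).
- viewer.pinpoint(name, camera): "at" ([x, y, z] in mm, in the coordinates of the camera as it stood for that picture, good to about 4 mm: a listed point, or the origin of a listed thing).
The state is a dict: "t": time; "joints": joint angles; "joint_velocities": joint speeds; "joint_torque": joint torques, N m; "tcp_pos": TCP position; "tcp_rot": TCP orientation; "contact_force": force on the tool from outside, world axes, zero at the start; "wrist_torque": the same for the moment, N m; "grip_width": opening from 0.0 (shut) to 1.0 (fully open).
Only numpy, scipy, OpenCV 4.12 (cv2) and the standard library are available. Lean on these libraries where they do the work, as an engineer would, in place of code of your own. Each camera call takes 0.05 s, during which the arm holds its last target. There are 200 camera calls.

## Working session

There is one attempt and no reset: what is moved stays moved. The work goes in short steps, each a Python script; the robot and the scene stay as the last script left them, time stands still between calls to the robot, and variables do not carry over. Pictures are saved under pics/ and viewed, about 8 in all and at most 12, crops included, and the job is handed in when it is done.

```bash
ls; mkdir -p pics
cat > h.py <<'E'
import numpy as np, cv2
from cell import robot, grip, kin, viewer
def save(im,name,scale=1):
    im=cv2.resize(im,None,fx=scale,fy=scale); cv2.imwrite(f'pics/{name}.png',im[:,:,::-1])
def toworld(p,ci): return np.array(ci['R']).T@(np.array(p)-np.array(ci['t']))
def pix(X,ci):
    c=np.array(ci['R'])@np.array(X)+np.array(ci['t']); u=np.array(ci['camera_matrix'])@c; return u[:2]/u[2]
def onplane(uv,z,ci):
    R=np.array(ci['R']);t=np.array(ci['t']);d=R.T@np.linalg.inv(ci['camera_matrix'])@np.array([*uv,1.]);o=-R.T@t
    return o+d*(z-o[2])/d[2]
E
python3 - <<'E'
from h import *
for c in ['top','scene']:
    im=viewer.read_camera(c); save(im,c+'0'); ci=viewer.camera_info(c)
    for n in ['iron','wedge','short_leg','press_corner','slat','jar']:
        for d in viewer.pinpoint(n,c)[:4]:
            w=toworld(d['at'],ci); print(c,n,round(d['confidence'],2),w.round(0),pix(w,ci).round(0))
o=robot.observe();print(o['t'],o['tcp_rot'],o['contact_force'])
E
```

```text
pics
top iron 0.65 [663. -54.   0.] [345. 217.]
top iron 0.46 [633. 452.  -1.] [168. 232.]
top wedge 0.96 [543. 123.   4.] [284. 261.]
top wedge 0.92 [402.  -6.  -3.] [331. 309.]
top wedge 0.9 [399. 168.  -1.] [269. 312.]
top press_corner 0.82 [565.  22.  67.] [319. 250.]
top slat 0.55 [ 532. -135.    2.] [375. 262.]
top jar 0.71 [713. 169.   3.] [266. 202.]
scene iron 0.98 [671. -53.  -1.] [304. 296.]
scene wedge 0.98 [405.  -4.  -1.] [305. 221.]
scene wedge 0.81 [539. 126.  -2.] [359. 247.]
scene wedge 0.64 [399. 167.  -3.] [361. 211.]
scene press_corner 0.67 [563.  23.  65.] [324. 243.]
scene slat 0.58 [ 532. -136.   -3.] [265. 260.]
scene jar 0.66 [712. 162.   1.] [390. 294.]
scene jar 0.31 [ 690. -445.    0.] [144. 330.]
0.7 [ 0.20249992  1.56124116 -0.20240326] [-0.03295693  0.12729021  0.63361112]
```

Run:
```python
from h import *
im=cv2.imread('pics/top0.png')
cv2.imwrite('pics/topc.png',cv2.resize(im[160:340,200:440],None,fx=3.3,fy=3.3,interpolation=cv2.INTER_CUBIC))
```

```text
(no output)
```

View pics/topc.png

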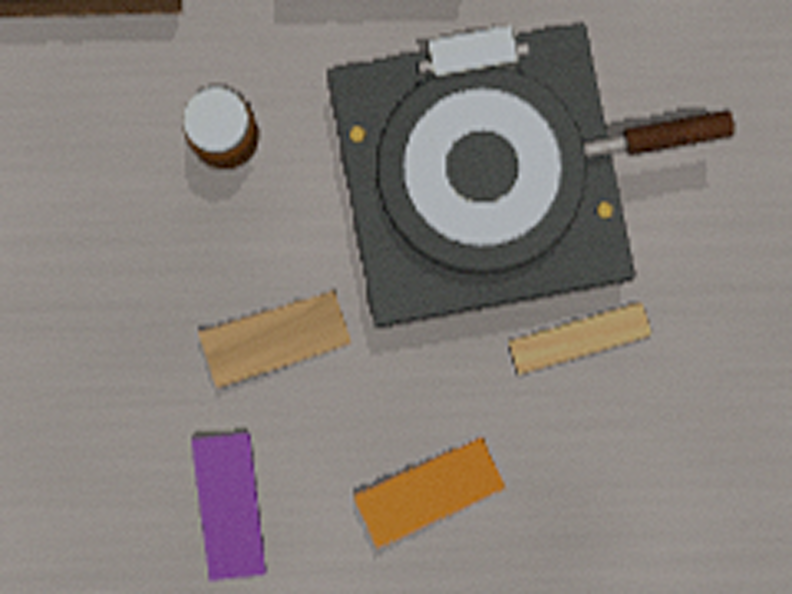

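View pics/scene0.png

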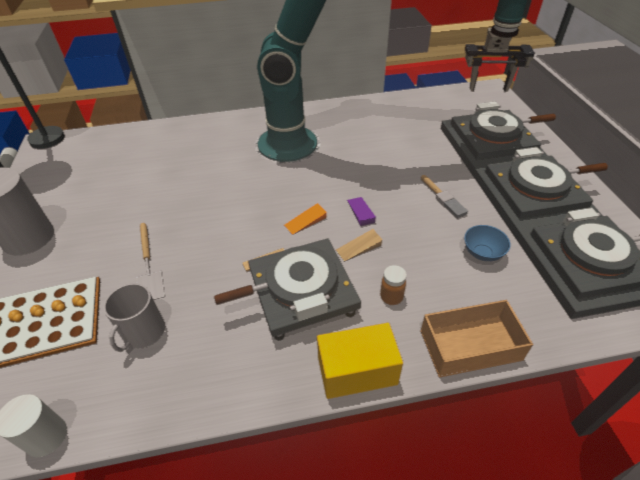

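The short leg is at the base's near-left corner, at crop (375,325). Three wedge-shaped things are in view:
- **Natural wood:** crop (275,340). It lies on the bench beside the iron, thin end towards that corner, so it fits.
- **Purple:** crop (228,505), excluded by colour.
- **Orange:** crop (430,493), excluded by colour.

The flat slat is at crop (580,338). Next I'll look at the natural-wood wedge from close by with the wrist camera.

```bash
cat >> h.py <<'E'
from scipy.spatial.transform import Rotation as Ro
def down(d,s=1):
    """tool down, jaws across horizontal direction d (angle)"""
    x=np.array([0,0,-1.]); y=s*np.array([-np.sin(d),np.cos(d),0]); z=np.cross(x,y)
    return Ro.from_matrix(np.c_[x,y,z]).as_rotvec()
E
python3 - <<'E'
from h import *
a=np.deg2rad(-76)
P=[515,190,240]
best=[]
q0=np.array(robot.observe()['joints'])
for s in (1,-1):
    q=kin.ik(P,down(a,s)); print(s,None if q is None else np.round(q,2))
    if q is not None: best.append((np.abs(np.array(q)-q0).max(),s))
s=min(best)[1]; print('s',s)
grip(0.3)
robot.movep(P,down(a,s))
ci=viewer.camera_info('wrist'); im=viewer.read_camera('wrist'); save(im,'w1')
print('cam',-np.array(ci['R']).T@ci['t'])
for n in ['wedge','short_leg','press_corner','iron','jar']:
    for d in viewer.pinpoint(n,'wrist')[:3]:
        w=toworld(d['at'],ci); print(n,round(d['confidence'],2),w.round(1),pix(w,ci).round(0))
for d in viewer.silhouettes('wedge','wrist')[:3]:
    m=d['mask'].astype(np.uint8); c=max(cv2.findContours(m,0,2)[0],key=cv2.contourArea)
    print('mask',round(d['confidence'],2),m.sum(),cv2.boxPoints(cv2.minAreaRect(c)).round(0).tolist(),cv2.approxPolyDP(c,6,True)[:,0].tolist())
o=robot.observe();print(o['t'],o['tcp_pos'],o['contact_force'],o['grip_width'])
E
```

```text
1 [-0.81  0.28  0.48  1.85 -0.15  1.05 -0.03]
-1 [ 0.51  0.65 -1.31  1.77  0.67  1.25  2.41]
s 1
cam [494.57511269 269.17807373 410.43797296]
wedge 0.76 [ 3.967e+02  1.686e+02 -2.000e-01] [197. 206.]
wedge 0.74 [406.4  -1.   -0.6] [180. 354.]
wedge 0.68 [5.400e+02 1.257e+02 2.000e-01] [324. 279.]
short_leg 0.72 [562.8  20.7  15.6] [321. 376.]
short_leg 0.57 [539.4 126.    3.6] [324. 279.]
press_corner 0.77 [560.9  25.   62.3] [320. 399.]
jar 0.88 [712.9 164.3   3. ] [493. 284.]
mask 0.67 5183 [[295.0, 224.0], [345.0, 222.0], [349.0, 331.0], [299.0, 333.0]] [[342, 224], [296, 227], [304, 333], [345, 330]]
mask 0.63 6276 [[127.0, 228.0], [136.0, 174.0], [261.0, 195.0], [252.0, 248.0]] [[136, 176], [135, 223], [252, 242], [256, 194]]
mask 0.58 3007 [[131.0, 314.0], [184.0, 301.0], [201.0, 366.0], [148.0, 379.0]] [[134, 321], [153, 365], [200, 365], [184, 307], [144, 311]]
4.1 [514.91606104 190.2642215  239.94141953] [0.56231237 0.18764812 1.08274284] 0.3018422105012503
```

View pics/w1.png

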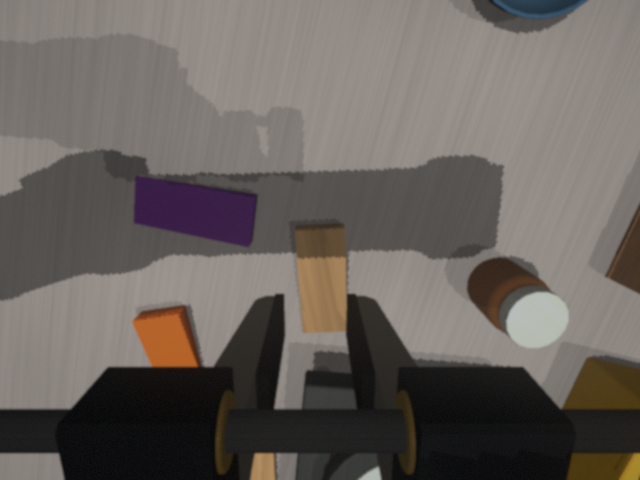

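The wrist view shows the natural-wood wedge alone at (322,280). Its thick end face is at the top (row 225) and its thin end at row 331, pointing at the iron's corner at (330,375). Next I'll get its axis from the outline.

Run:
```python
from h import *
ci=viewer.camera_info('wrist')
A=[onplane(p,0,ci)[:2] for p in [(296,226),(343,224)]]; B=[onplane(p,1.5,ci)[:2] for p in [(304,333),(346,331)]]
T=(A[0]+A[1])/2; t=(B[0]+B[1])/2
print(A,B,'thick',T,'thin',t,'len',np.linalg.norm(t-T),'w',np.linalg.norm(A[0]-A[1]),np.linalg.norm(B[0]-B[1]))
for n,L in [('mean leg',np.array([563,22.5]))]:
    d=(t-T)/np.linalg.norm(t-T); e=(L-t); print('dir',np.rad2deg(np.arctan2(d[1],d[0])),'gap',e@d,'lat',-e[0]*d[1]+e[1]*d[0], 'mid',(T+t)/2)
im=cv2.imread('pics/w1.png'); cv2.imwrite('pics/w1c.png',cv2.resize(im[210:400,270:400],None,fx=3,fy=3,interpolation=cv2.INTER_CUBIC))
```

```text
[array([498.42771161, 172.20686384]), array([544.15288859, 185.81078529])] [array([534.45427758,  58.2163697 ]), array([578.31188176,  71.72152648])] thick [521.2903001  179.00882456] thin [556.38307967  64.96894809] len 119.31721000546146 w 47.705958627196004 45.88985404699009
dir -72.89562481977728 gap 42.53669458671797 lat -6.166425252235646 mid [538.83668988 121.98888633]
```

View pics/w1c.png

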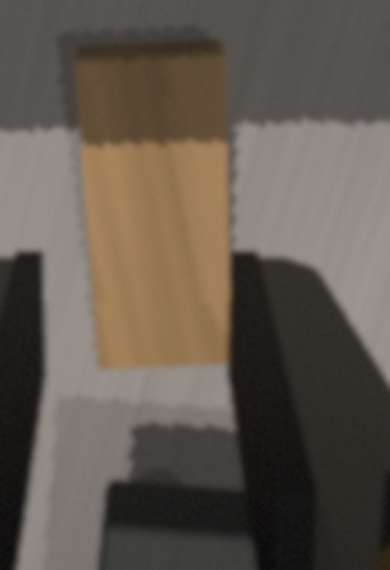

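Length 119 mm and width 47 mm match the wedge. Heading is -73°, the leg axis is 42 mm beyond the thin end and 6 mm off the centre line. I'll push straight along the wedge's axis with two fingertips and watch the force.

Run:
```python
from h import *
a=np.deg2rad(-73); d=np.array([np.cos(a),np.sin(a)]); T=np.array([521.3,179.]); r=down(a)
at=lambda s,z:[*(T+d*s),z]     # s: TCP along axis from the original thick end
grip(0.17)
robot.servo_line(at(-30,120),feed=150,rotation=r)
robot.servo_line(at(-30,9),feed=100)
robot.hold(0.2)
f0=np.array(robot.observe()['contact_force'])
def F(): 
    o=robot.observe(); f=np.array(o['contact_force'])-f0; return -f[:2]@d, f, o
s=-30
robot.servo_line(at(-14,9),feed=60); s=-14
while s<50:
    s+=8; robot.servo_line(at(s,9),feed=40); print(s,round(F()[0],2))
    if F()[0]>6: break
o=F()[2]; print(o['t'],o['tcp_pos'])
ci=viewer.camera_info('wrist'); im=viewer.read_camera('wrist'); save(im,'w2')
for n in ['wedge','short_leg','press_corner']:
    for q in viewer.pinpoint(n,'wrist')[:3]:
        w=toworld(q['at'],ci); print(n,round(q['confidence'],2),w.round(1),pix(w,ci).round(0))
```

```text
-6 -0.05
2 1.2
10 -0.32
18 0.28
26 0.19
34 1.52
42 0.94
50 0.38
10.1167 [536.06952067 130.65744616   9.01174496]
wedge 0.98 [395.8 168.    1.9] [ 19. 139.]
wedge 0.56 [404.8  -1.2   0. ] [  7. 460.]
```

View pics/w2.png

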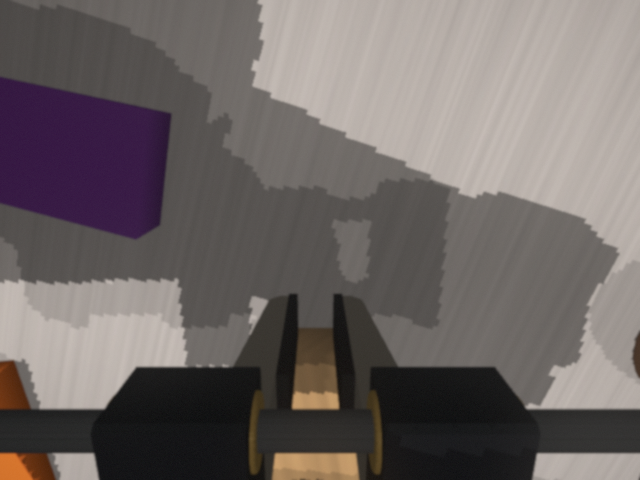

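The wedge follows squarely: its dark end face sits between the fingertips at (315,335). I'll carry on slowly to the leg, checking the force.

Run:
```python
from h import *
a=np.deg2rad(-73); d=np.array([np.cos(a),np.sin(a)]); T=np.array([521.3,179.]); 
at=lambda s,z:[*(T+d*s),z]
ci=viewer.camera_info('wrist')
print('face bottom s',(onplane((315,328),0,ci)[:2]-T)@d,'top',(onplane((315,345),25.5,ci)[:2]-T)@d,(onplane((315,328),25.5,ci)[:2]-T)@d)
f0=np.array(robot.observe()['contact_force']); f0=f0*0
s=50
while s<73:
    s+=2 if s<60 else 1
    robot.servo_line(at(s,9),feed=25); robot.hold(0.05)
    o=robot.observe(); f=np.array(o['contact_force']); p=-f[:2]@d
    print(s,round(p,2),f.round(1), round((np.array(o['tcp_pos'])[:2]-T)@d,1))
    if p>4: break
print(o['t'])
```

```text
face bottom s 60.60264533940493 top 55.482873938170044 47.70501528592505
52 0.3 [ 0.7  0.5 -0.2] 52.1
54 0.17 [-0.1  0.1  0.1] 54.1
56 -0.05 [0.2 0.  0.4] 56.2
58 0.05 [-0.   0.  -0.2] 58.2
60 0.27 [ 0.4  0.4 -0.3] 60.2
61 -0.38 [-0.5 -0.5 -0. ] 61.1
62 0.1 [-0.2  0.   0.1] 62.0
63 0.74 [-1.1  0.4 -0.3] 63.1
64 -0.3 [-0.2 -0.4 -0.4] 64.1
65 1.08 [-0.1  1.1  0.1] 65.2
66 -0.1 [-0.6 -0.3  0.3] 66.1
67 -0.09 [-0.7 -0.3  0.7] 67.1
68 1.68 [-0.5  1.6  0.8] 67.7
69 3.41 [-0.7  3.3  0.6] 68.2
70 5.87 [-2.1  5.5  1.4] 68.7
14.8167
```

Resistance starts at s≈67.5, and I predicted 66 from the geometry, so the wedge now bears the leg. I'll seat it slightly, back off and look.

Run:
```python
from h import *
a=np.deg2rad(-73); d=np.array([np.cos(a),np.sin(a)]); T=np.array([521.3,179.]); 
at=lambda s,z:[*(T+d*s),z]
s=70
while s<74:
    s+=0.5
    robot.servo_line(at(s,9),feed=10); robot.hold(0.1)
    o=robot.observe(); f=np.array(o['contact_force']); p=-f[:2]@d
    print(s,round(p,2),f.round(1), round((np.array(o['tcp_pos'])[:2]-T)@d,1))
    if p>9: break
robot.hold(0.3)
robot.servo_line(at(45,9),feed=60)
robot.servo_line(at(20,150),feed=150)
robot.servo_line(at(0,260),feed=150)
robot.hold(.2)
for c in ['wrist','top','scene']:
    ci=viewer.camera_info(c); im=viewer.read_camera(c); save(im,c+'3')
    for n in ['wedge','short_leg','press_corner','iron']:
        for q in viewer.pinpoint(n,c)[:3]:
            w=toworld(q['at'],ci); print(c,n,round(q['confidence'],2),w.round(1),pix(w,ci).round(0))
ci=viewer.camera_info('wrist'); np.savez('ci3.npz',**{k:np.array(ci[k]) for k in('R','t','camera_matrix')})
w=cv2.imread('pics/wrist3.png'); t=cv2.imread('pics/top3.png'); t=cv2.resize(t[160:340,240:400],(427,480))
cv2.imwrite('pics/m3.png',cv2.resize(np.hstack([w,t]),None,fx=.75,fy=.75))
print(robot.observe()['t'])
```

```text
70.5 6.28 [-2.3  5.9  1.1] 68.8
71.0 7.41 [-1.8  7.2  1.9] 68.9
71.5 8.89 [-2.6  8.5  2. ] 68.9
72.0 9.25 [-2.8  8.8  2.3] 69.0
wrist wedge 0.71 [563.8  50.7   3.4] [320. 327.]
wrist wedge 0.58 [395.  167.9   2.5] [196. 184.]
wrist wedge 0.57 [401.7  -0.6  -1.2] [171. 327.]
wrist short_leg 0.64 [561.8  22.6  12.8] [311. 352.]
wrist press_corner 0.7 [563.3  25.4  63.3] [312. 376.]
top wedge 0.71 [403.8  -6.7  -4. ] [331. 309.]
top wedge 0.65 [562.4  47.9   4.7] [310. 253.]
top wedge 0.5 [399.7 164.6  -0.8] [270. 312.]
top press_corner 0.56 [563.5  23.2  64.6] [319. 251.]
top press_corner 0.34 [ 689.9 -443.7    3.3] [482. 204.]
top iron 0.82 [664.4 -49.9   1. ] [344. 216.]
scene wedge 0.9 [ 4.042e+02 -3.200e+00  1.000e-01] [305. 220.]
scene wedge 0.86 [563.4  48.9  -4. ] [334. 259.]
scene wedge 0.55 [400.2 165.7  -2.2] [361. 212.]
scene press_corner 0.59 [561.3  22.4  65. ] [324. 242.]
scene iron 0.63 [671.  -55.4  -2.1] [303. 296.]
20.0667
```

View pics/m3.png

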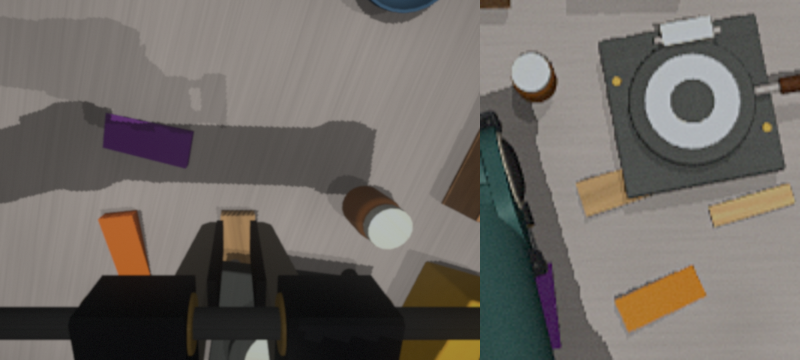

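The wedge now sits under the corner in both views: origin about (563,49), leg (562.5,23). That gives leg x≈24.5 and y≈-8 mm in the wedge frame, within tolerance, and the iron hasn't moved. Next is the press.

Run:
```python
from h import *
C=[563,24]
grip(0.0)
robot.servo_line([*C,150],feed=150)
robot.servo_line([*C,72],feed=80); robot.hold(0.2)
b=robot.observe()['contact_force'][2]; z=72; print('base',b)
while z>58:
    z-=0.7; robot.servo_line([*C,z],feed=20)
    o=robot.observe(); f=o['contact_force'][2]-b
    if f>1: print(round(z,1),round(f,1),np.round(o['tcp_pos'],1))
    if f>10: break
for i in range(4):
    robot.hold(0.3); o=robot.observe(); print(np.round(o['contact_force'],1),np.round(o['tcp_pos'],1))
robot.servo_line([*C,110],feed=60)
a=np.deg2rad(-73); d=np.array([np.cos(a),np.sin(a)])
robot.servo_line([*(np.array(C)-d*150),260],feed=200)
robot.hold(.3)
for c in ['wrist','top','scene']:
    ci=viewer.camera_info(c); im=viewer.read_camera(c); save(im,c+'4')
    for n in ['wedge','short_leg','press_corner','iron','slat','jar']:
        for q in viewer.pinpoint(n,c)[:3]:
            w=toworld(q['at'],ci)
            if q['confidence']>.5: print(c,n,round(q['confidence'],2),w.round(1))
w=cv2.imread('pics/scene4.png')[180:340,200:440]; t=cv2.imread('pics/top4.png')[160:320,240:400]
cv2.imwrite('pics/m4.png',cv2.resize(np.hstack([w,t]),None,fx=2,fy=2,interpolation=cv2.INTER_CUBIC))
o=robot.observe();print(o['t'],o['contact_force'])
```

```text
base 0.8523357147439014
65.0 3.7 [563.1  24.   65.4]
64.3 10.5 [563.1  24.   65.3]
[-3.  -0.1 11.9] [563.1  24.   65.4]
[-3.6 -0.  10.4] [563.1  24.   65.4]
[-3.6 -0.4 11.3] [563.1  24.   65.4]
[-3.5 -0.4 10.4] [563.1  24.   65.3]
wrist wedge 0.75 [397.7 167.7   0.9]
wrist wedge 0.56 [ 4.05e+02 -3.00e-01 -8.00e-01]
wrist press_corner 0.81 [561.  22.  63.]
wrist jar 0.58 [712.3 165.5   2.2]
top wedge 0.87 [565.5  44.1   3.9]
top wedge 0.63 [404.   -5.4  -2.1]
top wedge 0.58 [4.001e+02 1.682e+02 3.000e-01]
top press_corner 0.76 [566.2  26.2  66.8]
top iron 0.88 [ 6.637e+02 -5.060e+01 -6.000e-01]
top slat 0.91 [ 5.299e+02 -1.354e+02 -1.000e-01]
top jar 0.73 [714.1 168.    3.3]
scene wedge 0.89 [ 4.049e+02 -3.400e+00  3.000e-01]
scene wedge 0.82 [565.8  45.9  -3.3]
scene wedge 0.61 [400.4 164.9  -5.4]
scene press_corner 0.73 [563.6  20.   64. ]
scene iron 0.58 [ 6.691e+02 -5.370e+01  6.000e-01]
scene slat 0.65 [ 532.1 -137.2   -6. ]
scene jar 0.61 [709.3 163.6  -2.6]
30.65 [-0.81509141  0.15380784  0.51384684]
```

View pics/m4.png

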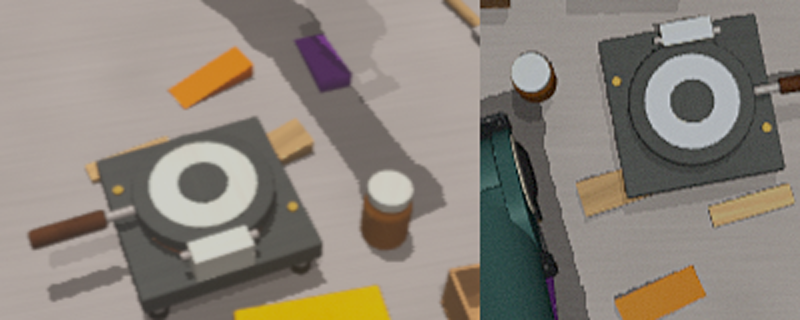

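The wedge is still under the corner (left panel (290,140), right panel (605,193)), and the iron, jar and slat haven't moved. The corner stayed at 65.3 mm under about 10 N without sinking. I'll hand it in.

```bash
python3 -c "
from h import *
robot.job_done()"
```

```text
the job is handed in; nothing more can be done
```

The wedge is under the iron's short leg and bears it, and the corner no longer rocks. I handed the job in at about 31 s of the 54 s allowed; no verdict was reported.

- **Push:** I slid the wooden wedge along the bench, thin end first, with two fingertips. Resistance began about 1.5 mm later than I had predicted, and I stopped at 9 N. The leg axis was then about 24 mm ahead of the wedge's origin and about 8 mm off its centre line.
- **Press:** I pressed about 10 N on the corner for 1.2 s. The fingertips stayed at 65.3–65.4 mm, so the corner did not sink. I then backed away, touching nothing.
- **Last check:** The iron, slat and jar had not moved beyond measurement noise. I did not measure the bowl, spatula, jug and brush again, but the arm did not go near them.
- **Disagreement:** After the press, the top and scene cameras put the wedge's origin about 4 mm farther in than before, for a leg position of about 20 mm. That is within camera error and tolerance, and the pictures looked unchanged.
- **Not measured:** I did not measure the force between wedge and leg or the iron's tilt directly; I inferred both from the push force and the press height.

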